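# Hang the rinsed bracket level on the drip stand

### The arm

A 6-joint arm with a two-finger parallel gripper is mounted at the origin on the work surface. World frame = base frame: x ahead of the robot, y to its left, z up, the work surface at z = 0. Lengths are in m, angles in rad, forces in N, time in s.
With the tool pointing down it reaches from about 0.25 to 0.725 m from the base axis. Payload 9.7 kg.
Tool frame: the origin (TCP) lies on the centre line of the jaws, within the pads' length; the fingertips stand ahead of it and the grasp point (between the pads) is the TCP (manip.tcp_to_tips is the z of the fingertips in the tool frame, in m); z points along the fingers, y is the line along which they close (so a half turn about z gives the same grasp; the last joint's range is limited). The gripper opens to 85 mm and grips with 20 to 120 N. Pads are 22 mm wide; open, the fingers measure 114 mm over their backs; the gripper's body (76 mm by 85 mm) begins 54 mm behind the grasp point. The pads swing forward as they close: fully open they stand 13 mm farther back than shut.
Start: joints at [-1.263, 0.087, 0.176, 1.66, 0, 1.571], TCP at [0.167, -0.524, 0.25] pointing down, gripper open.
Joint ranges: [-3.13, 3.13], [-0.85, 1.81], [-1.15, 1.24], [-2.2, 2.28], [-1.44, 1.52], [-3.14, 3.14]. Speed limits (rad/s): [2.22, 2.22, 2.57, 3.14, 3.14, 3.14].

### API

Orientations are given as a rotation vector (axis times angle).
In Python, from cell import manip gives the robot as it stands.
- The arm moves only by the tool apply_moves, never from a script. Its argument "deltas" is one flat list of numbers, 7 for each row, row after row: the closure, from 0 (fully open) to 1 (shut), then the shift along the tool's x, y, z as a fraction of full scale, then the turn, a rotation vector about the tool's x, y, z as a fraction of full scale. In form: [fingers, x, y, z, wx, wy, wz, fingers, x, y, z, wx, wy, wz, ...]. A call has 1 to 5 rows; each row is the pose to reach, as a shift and turn from the pose commanded when the call began, along the tool's axes at that moment, turning the shorter way round; what a row does not reach only later rows make up. Full scale, the value 1, is 150 mm for a shift and 180 degrees for a turn. A row lasts 1/8 s, in which the tool goes at most 62.5 mm and 10.7 degrees, less where a joint would pass 70% of its speed; a pose out of reach is approached as far as the arm can. A call with a number of a shift or a turn outside -1 to 1 is refused whole. A call with a gripper value outside its range is refused whole. The fingers move at their own pace and stop on an object; the grip force is fixed at half the most. Time passes only in rows, so rows that repeat a pose let the fingers close. It gives the time, the measured TCP pose, the force, the opening and the grip force at its end, in the units of the state.
- manip.get_state(): the state, without advancing time (a new reading comes with each control period).
- manip.camera(name): name is "scene" or "top" or "wrist"; returns a dict with "color" (400x640x3 uint8, blue, green, red), "z_map" (400x640 float32, m along the optical axis (not along the pixel's ray), 0 where there is no reading), "mtx" (3x3 intrinsics, pixels), "distortion" ([k1, k2, p1, p2, k3] as OpenCV has them; the pictures are not rectified), "world_to_cam" (4x4, takes a point from world to camera coordinates). Camera axes: x right, y up, looking along -z (the intrinsics and any distortion apply to the point x, -y, -z); pixel columns grow to the right and rows downward; lengths in m; the calibration is good to about 2 mm. A picture is of the moment at which its call begins.
- manip.hand_in(): hands the job in; it is judged then, once.
The state is a dict: "time_s": time; "joint_positions": joint angles; "qd": joint speeds; "effort": joint torques, N m; "eef_pos": TCP position; "tool_rot": TCP orientation; "force": force on the tool from outside, world axes, zero at the start; "torque": the same for the moment, N m; "width": opening from 0.0 (shut) to 1.0 (fully open); "grip_force": force on a finger pad.
Only numpy, scipy, OpenCV 4.12 (cv2) and the standard library are available. Lean on these libraries where they do the work, as an engineer would, in place of code of your own. Each camera call takes 0.05 s, during which the arm holds its last target. There are 200 camera calls.

### The job

Take the bracket that stands in the rinse tray and hang it on the pin of the drip stand by whichever one of its four holes lets it hang level, pushed on past the pin's head so that it rests on the thin shank. Feel for the hole gently and never force the bracket against the stand, then let go so that it hangs freely; leave the other bracket on its mat and the other things where they are.

Things in the scene. Friction and masses are not known exactly. Their poses are not given: they have to be found in the camera images.
- bracket_short: Solid aluminium bracket: an upright L-plate 8 mm thick on a foot strip. Leg 70 mm wide, 120 mm high overall; at its side a toe 32 mm long, 37 mm high. Foot strip under both, 102 x 36 x 5 mm (within those heights), centred on the plate. Origin: underside, mid-plane, below the leg's middle; x along the plate to the toe, y its normal, z up. 0.16 to 0.33 kg.
- bracket_long: Solid aluminium bracket: an upright L-plate 8 mm thick on a foot strip. Leg 70 mm wide, 120 mm high overall; at its side a toe 80 mm long, 37 mm high. Foot strip under both, 150 x 36 x 5 mm (within those heights), centred on the plate. Origin: underside, mid-plane, below the leg's middle; x along the plate to the toe, y its normal, z up. 0.2 to 0.4 kg.
- bracket_short_hole1 (a point): centre, at mid-thickness, of hole 1 of 4 in bracket_short's leg, counted from the heel towards the toe: a 10.5 mm round hole straight through the plate, 25 mm below the top edge, 16 mm from the next hole; x = -24 mm, z = 95 mm in the bracket's frame
- bracket_short_hole2 (a point): centre, at mid-thickness, of hole 2 of 4 in bracket_short's leg, counted from the heel towards the toe: a 10.5 mm round hole straight through the plate, 25 mm below the top edge, 16 mm from the next hole; x = -8 mm, z = 95 mm in the bracket's frame
- bracket_short_hole3 (a point): centre, at mid-thickness, of hole 3 of 4 in bracket_short's leg, counted from the heel towards the toe: a 10.5 mm round hole straight through the plate, 25 mm below the top edge, 16 mm from the next hole; x = 8 mm, z = 95 mm in the bracket's frame
- bracket_short_hole4 (a point): centre, at mid-thickness, of hole 4 of 4 in bracket_short's leg, counted from the heel towards the toe: a 10.5 mm round hole straight through the plate, 25 mm below the top edge, 16 mm from the next hole; x = 24 mm, z = 95 mm in the bracket's frame
- bracket_long_hole1 (a point): centre, at mid-thickness, of hole 1 of 4 in bracket_long's leg, counted from the heel towards the toe: a 10.5 mm round hole straight through the plate, 25 mm below the top edge, 16 mm from the next hole; x = -24 mm, z = 95 mm in the bracket's frame
- bracket_long_hole2 (a point): centre, at mid-thickness, of hole 2 of 4 in bracket_long's leg, counted from the heel towards the toe: a 10.5 mm round hole straight through the plate, 25 mm below the top edge, 16 mm from the next hole; x = -8 mm, z = 95 mm in the bracket's frame
- bracket_long_hole3 (a point): centre, at mid-thickness, of hole 3 of 4 in bracket_long's leg, counted from the heel towards the toe: a 10.5 mm round hole straight through the plate, 25 mm below the top edge, 16 mm from the next hole; x = 8 mm, z = 95 mm in the bracket's frame
- bracket_long_hole4 (a point): centre, at mid-thickness, of hole 4 of 4 in bracket_long's leg, counted from the heel towards the toe: a 10.5 mm round hole straight through the plate, 25 mm below the top edge, 16 mm from the next hole; x = 24 mm, z = 95 mm in the bracket's frame
- tray: fixed grey plastic rinse tray, 310 mm along x, 240 mm along y, rim 18 mm high, floor 3 mm thick; origin at the centre of its underside. The bracket to be hung stands in it, the other on the mat; which is which changes.
- mat: fixed flat black rubber mat, 310 x 240 x 3 mm, origin at the centre of its underside; the other bracket stands on it.
- drip_stand: fixed stand: white drip pan 260 mm (its x) by 230 mm (its y), rim 14 mm high; from its +y part rises a 12 mm steel post (axis at y = 90 mm), 220 mm high. A boss clamp on the post, 24 mm square, 28 mm high, carries one level hanging pin that points along the stand's -y. Clamp and pin do not move in use. Origin: centre of the pan's underside, z up.
- pin_mark (a point): where the pin's free end would be with the clamp at mid-setting, 175 mm up; axes as the stand's. NOT exact: the clamp is set by hand, so the real pin is up to 6 mm higher or lower and swivelled up to 0.06 rad about the post, 102 mm away. From its end along +y: a round head, 8.5 mm diameter, 6 mm long, 0.75 mm bevel; then the shank, 5.5 mm diameter, 80 mm long, to a collar at the clamp.
- drive: opened disk drive lying on the bench, 102 x 147 x 27 mm, bystander; origin at the centre of its underside
- solvent: closed white bottle, 60 mm diameter, 150 mm high, bystander; origin at the centre of its underside
- driver: screwdriver lying on the bench, 160 mm long, bystander

How it is judged:
On the way, in this order (a step that is already met when the one before it is completed fails the run):
1. the bracket from the tray is lifted clear of it (((horizontal distance between bracket_long and mat below 0.12 m and height (world z) of bracket_short above 0.03 m) or (horizontal distance between bracket_short and mat below 0.12 m and height (world z) of bracket_long above 0.03 m))), for 0.2 s.
2. its level-hanging hole is over the pin, past the head (((horizontal distance between bracket_long and mat below 0.12 m and x of bracket_short_hole3 in the frame of pin_mark between -0.0095 and 0.0095 m and y of bracket_short_hole3 in the frame of pin_mark between 0.008 and 0.088 m and z of bracket_short_hole3 in the frame of pin_mark between -0.014 and 0.01 m) or (horizontal distance between bracket_short and mat below 0.12 m and x of bracket_long_hole4 in the frame of pin_mark between -0.0095 and 0.0095 m and y of bracket_long_hole4 in the frame of pin_mark between 0.008 and 0.088 m and z of bracket_long_hole4 in the frame of pin_mark between -0.014 and 0.01 m))), for 0.2 s.
At the end, for the whole second after the job is handed in: The bracket from the tray hangs at rest and released from the pin's shank, between head and post, by the hole over its centre of mass (at most 9.5 mm sideways and 14 mm in height from the mark), within 0.11 rad of level and upright; the other bracket stands on its mat within 20 mm of its start (((horizontal distance between bracket_long and mat below 0.12 m and x of bracket_short_hole3 in the frame of pin_mark between -0.0095 and 0.0095 m and y of bracket_short_hole3 in the frame of pin_mark between 0.008 and 0.088 m and z of bracket_short_hole3 in the frame of pin_mark between -0.014 and 0.01 m and contact force between bracket_short and drip_stand above 0.8 N and angle between bracket_short's own z axis and vertical below 0.11 rad and linear speed of bracket_short below 0.03 m/s and angular speed of bracket_short below 0.3 rad/s and distance of bracket_long from where it was at the start of the episode below 0.02 m and angle between bracket_long's own z axis and vertical below 0.1 rad) or (horizontal distance between bracket_short and mat below 0.12 m and x of bracket_long_hole4 in the frame of pin_mark between -0.0095 and 0.0095 m and y of bracket_long_hole4 in the frame of pin_mark between 0.008 and 0.088 m and z of bracket_long_hole4 in the frame of pin_mark between -0.014 and 0.01 m and contact force between bracket_long and drip_stand above 0.8 N and angle between bracket_long's own z axis and vertical below 0.11 rad and linear speed of bracket_long below 0.03 m/s and angular speed of bracket_long below 0.3 rad/s and distance of bracket_short from where it was at the start of the episode below 0.02 m and angle between bracket_short's own z axis and vertical below 0.1 rad))); the robot touches nothing.
It fails at once if a bracket is forced against the drip stand (more than 20 N) (contact force between any of bracket_short, bracket_long and drip_stand above 20 N).
It fails at once if both brackets are moved (distance of each of bracket_short, bracket_long from where it was at the start of the episode above 0.02 m).
It fails at once if the drive, the bottle or the screwdriver is moved by more than 20 mm (distance of any of drive, solvent, driver from where it was at the start of the episode above 0.02 m).
It also fails if it takes over 61 s, if anything falls off the work surface, if the arm or the gripper's body presses on something with over 40 N, if the wrist force passes 120 N, or if a joint passes its speed limit or range.

## Working session

There is one attempt and no reset: what is moved stays moved. The work goes in short steps, Python scripts to look and compute and a tool call to move; the robot and the scene stay as the last step left them, time stands still between calls to the robot, and variables do not carry over. Pictures are saved under pics/ and viewed, at most 12 in all, crops included, and the job is handed in when it is done.

Besides the shell and the picture viewer there is one more tool, called after "Request:" by a JSON object that holds its "api" and its "payload", one argument or row to a line. apply_moves: Moves the arm, as the interface text tells. Its arguments: {"type":"object","properties":{"deltas":{"type":"array"}},"required":["deltas"]}

```bash
ls; mkdir -p pics; cat > h.py <<'E'
import numpy as np, cv2
from scipy.spatial.transform import Rotation as R
from cell import manip
def cloud(c):
    z=c["z_map"]; h,w=z.shape
    u,v=np.meshgrid(np.arange(w),np.arange(h))
    p=cv2.undistortPoints(np.stack([u,v],-1).reshape(-1,1,2).astype(np.float32),c["mtx"],np.array(c["distortion"])).reshape(h,w,2)
    X=np.stack([p[...,0]*z,-p[...,1]*z,-z,np.ones_like(z)],-1)
    P=(X@np.linalg.inv(c["world_to_cam"]).T)[...,:3]
    P[z<=0]=np.nan
    return P
def ray(c,uv):
    p=cv2.undistortPoints(np.array(uv,np.float32).reshape(-1,1,2),c["mtx"],np.array(c["distortion"])).reshape(-1,2)
    M=np.linalg.inv(c["world_to_cam"])
    d=np.c_[p[:,0],-p[:,1],-np.ones(len(p))]@M[:3,:3].T
    return M[:3,3],d
def proj(c,pts):
    q=np.c_[np.atleast_2d(pts),np.ones(len(np.atleast_2d(pts)))]@c["world_to_cam"].T
    q=q[:,:3]*[1,-1,-1]
    return cv2.projectPoints(q,np.zeros(3),np.zeros(3),c["mtx"],np.array(c["distortion"]))[0].reshape(-1,2)
E
python3 - <<'E'
from h import *
s=manip.get_state(); print(s, manip.tcp_to_tips)
for n in ("scene","top"):
    c=manip.camera(n); cv2.imwrite(f"pics/{n}0.png",c["color"]); np.save(f"{n}0.npy",c,allow_pickle=True)
    M=np.linalg.inv(c["world_to_cam"]); print(n,M[:3,3].round(3),(-M[:3,2]).round(3),c["mtx"][0,0],c["distortion"])
E
```

```text
pics
{'time_s': 0.0, 'joint_positions': array([-1.26299672e+00,  8.74441521e-02,  1.75139117e-01,  1.65979856e+00,
        2.31177222e-05,  1.57078779e+00]), 'qd': array([ 0.00122384,  0.00134029, -0.00042693,  0.00041257,  0.00057057,
       -0.00022641]), 'effort': array([-2.36233054e-04, -5.20396936e+01,  4.64796424e+01,  1.68113282e-02,
        5.77559240e-05,  6.45220197e-06]), 'eef_pos': array([ 0.16657361, -0.52395584,  0.24959436]), 'tool_rot': array([-3.10317936e+00, -4.81398820e-01,  2.78772584e-04]), 'force': array([ 0.75630012, -0.21498096, -0.58346382]), 'torque': array([0.01317725, 0.00502806, 0.02671851]), 'grip_force': 0.0, 'width': 1.0047412257784167} 0.019
scene [0.929 0.402 1.002] [-0.31  -0.42  -0.853] 506.209551952576 [-0.02630372  0.          0.          0.          0.        ]
top [ 0.439 -0.038  1.029] [ 0.198  0.009 -0.98 ] 413.35276188160003 [-0.10488824  0.          0.          0.          0.        ]
```

View pics/scene0.png

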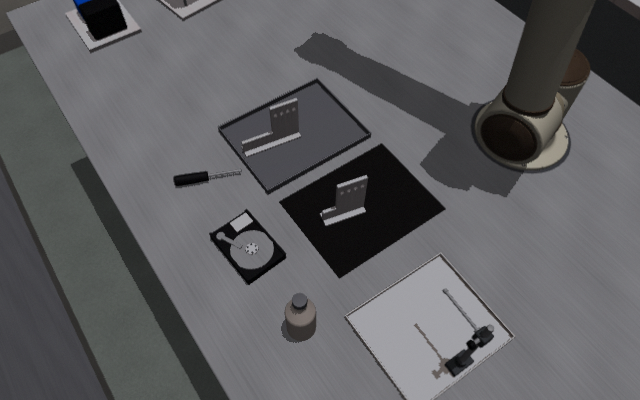

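View pics/top0.png

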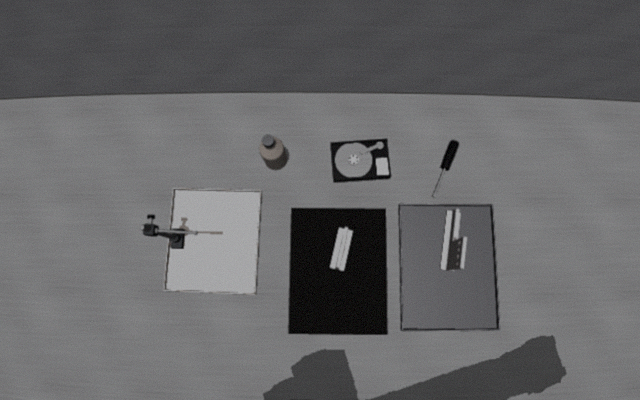

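The scene view shows the long-toed bracket in the tray (around 275,125) and the short one on the mat (345,200), with the pin at about (418,325) to (455,360). The top view shows the tray bracket at (455,240) with its toe away from the robot, and the pin running from about (222,233) left to the clamp at (178,236). So the long bracket has to be hung by hole 4.

```bash
python3 - <<'E'
from h import *
t=np.load("top0.npy",allow_pickle=True).item(); s=np.load("scene0.npy",allow_pickle=True).item()
for n,c in (("top",t),("scene",s)):
    P=cloud(c)
    print(n,"table",np.nanmedian(P[300:330,520:600,2]) if n=="top" else np.nanmedian(P[60:70,150:200,2]))
    x,y,z=P[...,0],P[...,1],P[...,2]
    # tray bracket points
    for nm,box,zr in (("legtop",(0.3,0.65,-0.5,-0.15),(.1,.14)),("toe",(0.3,0.65,-0.5,-0.15),(.03,.045)),("mat legtop",(0.3,0.65,-0.15,0.1),(.1,.14)),
       ("pin",(0.3,0.7,0.1,0.36),(.16,.195)),("posttop",(.3,.7,.2,.5),(.2,.24))):
        m=(x>box[0])&(x<box[1])&(y>box[2])&(y<box[3])&(z>zr[0])&(z<zr[1])
        q=P[m]
        if len(q)<4: print(nm,len(q)); continue
        d=q[:,:2]-q[:,:2].mean(0); v=np.linalg.svd(d,full_matrices=False)[2][0]
        a=d@v; print(nm,len(q),q.mean(0).round(4),"dir",v.round(3),"ends",(q[:,:2].mean(0)+v*a.min()).round(4),(q[:,:2].mean(0)+v*a.max()).round(4),"z",q[:,2].min().round(3),q[:,2].max().round(3))
    # pan / tray corners via colour
    g=c["color"].mean(2)
    m=((x>.25)&(x<.75)&(y>.08)&(y<.5)&(g>120)&(z<.03)).astype(np.uint8)
    k=cv2.findContours(m,cv2.RETR_EXTERNAL,cv2.CHAIN_APPROX_NONE)[0]; k=max(k,key=cv2.contourArea)[:,0]
    W=P[k[:,1],k[:,0]]; W=W[np.isfinite(W[:,0])]
    print("pan rect",cv2.minAreaRect(W[:,:2].astype(np.float32)), np.median(W[:,2]))
for n,c,(a,b,d,e) in (("top",t,(130,240,190,270)),("scene",s,(400,520,270,390))):
    pass
a=cv2.resize(t["color"][195:275,130:270],None,fx=5,fy=5,interpolation=cv2.INTER_CUBIC)[:400,:700]
cv2.imwrite("pics/pin_top.png",a)
a=cv2.resize(s["color"][80:170,210:320],None,fx=6,fy=6,interpolation=cv2.INTER_CUBIC)
cv2.imwrite("pics/br_scene.png",a)
E
```

```text
top table -0.0011084270777586003
legtop 214 [ 0.5094 -0.3314  0.1175] dir [-0.989  0.149] ends [ 0.5446 -0.3367] [ 0.4749 -0.3261] z 0.1 0.126
toe 183 [ 0.5633 -0.3412  0.038 ] dir [-0.983  0.185] ends [ 0.6229 -0.3524] [ 0.4761 -0.3247] z 0.03 0.045
mat legtop 119 [ 0.5094 -0.0629  0.1215] dir [-0.976  0.218] ends [ 0.5442 -0.0707] [ 0.4758 -0.0554] z 0.112 0.126
pin 310 [0.5494 0.3185 0.1791] dir [0.134 0.991] ends [0.539  0.2414] [0.5541 0.353 ] z 0.161 0.194
posttop 49 [0.5465 0.342  0.2141] dir [-0.897  0.441] ends [0.5515 0.3395] [0.5406 0.3449] z 0.2 0.221
pan rect ((0.5000004768371582, 0.2900153696537018), (0.49996694922447205, 0.4199081361293793), 0.0014361372450366616) -0.0006297362800251616
scene table -0.0005265094779351998
legtop 256 [ 0.5109 -0.3303  0.1157] dir [ 0.986 -0.165] ends [ 0.4752 -0.3243] [ 0.5447 -0.336 ] z 0.1 0.128
toe 261 [ 0.5567 -0.3374  0.0377] dir [ 0.985 -0.175] ends [ 0.475  -0.3229] [ 0.6235 -0.3492] z 0.03 0.045
mat legtop 281 [ 0.5121 -0.06    0.116 ] dir [ 0.975 -0.224] ends [ 0.4767 -0.0519] [ 0.5458 -0.0678] z 0.1 0.127
pin 508 [0.5537 0.3264 0.1797] dir [0.205 0.979] ends [0.5366 0.2448] [0.5601 0.3568] z 0.16 0.195
posttop 78 [0.5493 0.3462 0.2142] dir [-0.118  0.993] ends [0.5499 0.3405] [0.5486 0.3515] z 0.2 0.222
pan rect ((0.5346803665161133, 0.23416703939437866), (0.2753073275089264, 0.2785964608192444), 88.72315216064453) 0.011390257306233664
```

View pics/pin_top.png

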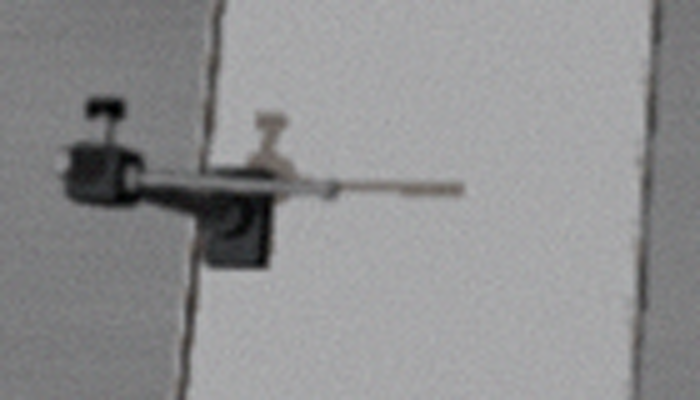

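The crop shows the pin's free end at about (337,188), which is full-image (197.5,232.6). The strip to its right is the shadow. I'll move above the bracket now.

```bash
cat >> h.py <<'E'
def delta(pos,ydir=None):
    """shift & turn fractions to tool-down pose with tool y along ydir (or its opposite)"""
    s=manip.get_state(); A=R.from_rotvec(s["tool_rot"]); p=s["eef_pos"]
    sh=A.inv().apply(np.array(pos)-p)/.15
    if ydir is None: return sh.round(4)
    y=np.r_[ydir,0]/np.linalg.norm(ydir); best=None
    for q in (y,-y):
        T=R.from_matrix(np.c_[np.cross(q,[0,0,-1]),q,[0,0,-1]])
        w=(A.inv()*T).as_rotvec()/np.pi
        if best is None or np.linalg.norm(w)<np.linalg.norm(best): best=w
    return sh.round(4),best.round(4)
E
python3 - <<'E'
from h import *
s=manip.get_state(); print(R.from_rotvec(s["tool_rot"]).as_matrix().round(3))
print(delta([.506,-.33,.25],[.172,.985]))
t=np.load("top0.npy",allow_pickle=True).item(); sc=np.load("scene0.npy",allow_pickle=True).item()
P=cloud(t)[225:245,185:215]; 
for r in range(229,238,1): print([f"{v:.3f}" for v in cloud(t)[r,190:206,2]])
c,w=t["world_to_cam"],None
o,d=ray(t,[[197.6,232.6]]); print(o+d*((.178-o[2])/d[0,2]))
E
```

```text
[[ 0.953  0.303 -0.   ]
 [ 0.303 -0.953  0.001]
 [-0.    -0.001 -1.   ]]
(array([ 2.5483e+00, -5.4680e-01, -1.7000e-03]), array([-4.00e-04,  1.00e-04,  1.53e-01]))
['0.003', '0.001', '0.001', '0.005', '0.001', '-0.001', '0.002', '0.005', '0.001', '0.003', '0.002', '0.001', '0.002', '0.001', '0.000', '0.003']
['-0.001', '0.003', '0.004', '-0.000', '0.004', '0.001', '0.004', '0.005', '0.001', '0.003', '0.004', '0.000', '0.002', '0.000', '0.000', '0.005']
['0.174', '0.175', '0.175', '0.175', '0.173', '0.174', '0.176', '0.175', '0.001', '0.002', '0.003', '0.005', '0.002', '-0.001', '0.004', '-0.002']
['0.174', '0.177', '0.174', '0.175', '0.175', '0.175', '0.174', '0.174', '-0.002', '-0.000', '0.005', '-0.000', '0.001', '0.006', '0.004', '0.001']
['0.174', '0.173', '0.174', '0.175', '0.174', '0.175', '0.174', '0.173', '0.003', '0.003', '0.001', '0.003', '0.006', '0.003', '0.003', '0.002']
['0.002', '0.000', '0.003', '0.003', '0.168', '0.172', '0.172', '0.003', '0.003', '0.005', '0.004', '0.001', '0.001', '-0.003', '0.003', '0.004']
['0.005', '0.004', '0.001', '0.001', '0.003', '0.000', '0.002', '0.001', '-0.001', '0.001', '0.002', '-0.001', '0.004', '-0.000', '0.000', '0.000']
['0.000', '0.001', '0.002', '-0.001', '0.002', '0.003', '0.001', '0.003', '0.003', '0.001', '0.001', '-0.001', '0.001', '0.003', '0.006', '0.002']
['0.001', '0.001', '0.003', '0.003', '0.001', '-0.001', '-0.001', '0.002', '-0.001', '0.006', '0.005', '0.001', '0.001', '-0.001', '0.003', '0.004']
[[0.54152671 0.23825482 0.178     ]]
```

Request:
{"api": "apply_moves", "payload": {
  "deltas": [0.3,0.33,-0.07,0,0,0,0,0.3,0.66,-0.14,0,0,0,0,0.3,1,-0.21,0,0,0,0]
}}

```text
time_s: 0.48
eef_pos: [0.301, -0.4478, 0.2499]
tool_rot: [-3.104, -0.48, 0.0]
force: [0.6, -1.4, 0.3]
width: 0.705
grip_force: 0.0
```

Request:
{"api": "apply_moves", "payload": {
  "deltas": [0.3,0.33,-0.07,0,0,0,0,0.3,0.66,-0.14,0,0,0,0,0.3,1,-0.21,0,0,0,0]
}}

```text
time_s: 0.85
eef_pos: [0.4347, -0.3722, 0.25]
tool_rot: [-3.104, -0.481, 0.0]
force: [0.3, -0.8, 0.1]
width: 0.696
grip_force: 0.0
```

Request:
{"api": "apply_moves", "payload": {
  "deltas": [0.3,0.3,-0.1,0,0,0,0.05,0.3,0.548,-0.127,0,0,0,0.1,0.3,0.548,-0.127,0,0,0,0.153,0.3,0.548,-0.127,0,0,0,0.153,0.3,0.548,-0.127,0,0,0,0.153]
}}

```text
time_s: 1.48
eef_pos: [0.5057, -0.3304, 0.2501]
tool_rot: [-3.13, 0.266, 0.001]
force: [0.5, -0.2, 0.4]
width: 0.703
grip_force: 0.0
```

```bash
python3 - <<'E'
from h import *
s=manip.get_state(); print(s["time_s"],s["eef_pos"],s["width"]); c=manip.camera("wrist"); cv2.imwrite("pics/w1.png",c["color"]); np.save("w1.npy",c,allow_pickle=True)
M=np.linalg.inv(c["world_to_cam"]); print(M.round(3),c["mtx"],c["distortion"])
print(delta([.506,-.33,.25],[.172,.985]))
E
```

```text
1.475 [ 0.50565034 -0.33037347  0.25014712] 0.7026122492932797
[[-0.169  0.936  0.308  0.585]
 [-0.986 -0.16  -0.053 -0.344]
 [ 0.    -0.313  0.95   0.374]
 [ 0.     0.     0.     1.   ]] [[311.81551779   0.         321.10807046]
 [  0.         311.81551779 199.05179186]
 [  0.           0.           1.        ]] [0.01037838 0.         0.         0.         0.        ]
(array([ 0.002 , -0.0034,  0.0018]), array([-0.    ,  0.    ,  0.0007]))
```

View pics/w1.png

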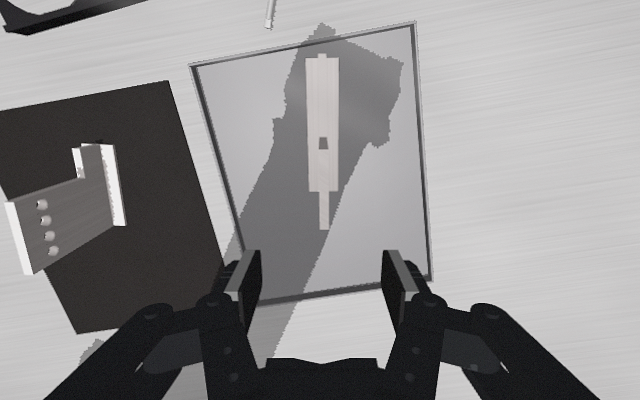

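The wrist view has the bracket straight ahead: the leg's top edge runs from (324,190) to (324,229) and the toe/foot up to (322,55). It is aligned between the fingers, whose pads are at columns 250 and 393.

```bash
python3 - <<'E'
from h import *
c=np.load("w1.npy",allow_pickle=True).item(); P=cloud(c)
m=np.zeros(P.shape[:2],bool); m[150:245,300:345]=1; m&=P[...,2]>.1
q=P[m]; rect=cv2.minAreaRect(q[:,:2].astype(np.float32)); print(len(q),rect,np.median(q[:,2]))
v,u=np.nonzero(m); print(u.min(),u.max(),v.min(),v.max())
A=manip.get_state(); T=R.from_rotvec(A["tool_rot"])
B=T.inv().apply(q-A["eef_pos"]); print("tool frame",B.min(0).round(4),B.max(0).round(4),np.median(B,0).round(4))
for r in range(v.min(),v.max()+1,6): b=B[v==r]; print(r,b[:,0].mean().round(4),b[:,1].mean().round(4))
E
```

```text
750 ((0.510338544845581, -0.33363163471221924), (0.007511268835514784, 0.06953167915344238), 80.71736907958984) 0.1234583398853574
319 328 150 229
tool frame [-0.0296 -0.0015  0.1247] [0.04   0.0063 0.1289] [0.0084 0.0026 0.1268]
150 0.0398 0.0022
156 0.0349 0.0022
162 0.03 0.0022
168 0.0251 0.0022
174 0.0199 0.0022
180 0.0149 0.0022
186 0.0098 0.0027
192 0.0045 0.0027
198 -0.0008 0.0027
204 -0.0062 0.0027
210 -0.0116 0.0028
216 -0.0171 0.0028
222 -0.0227 0.0028
228 -0.0282 0.0028
```

Request:
{"api": "apply_moves", "payload": {
  "deltas": [0.3,0,0.0167,0.4,0,0,0,0.3,0,0.0167,0.75,0,0,0,0.3,0,0.0167,0.91,0,0,0,0.3,0,0.0167,0.91,0,0,0,1,0,0.0167,0.91,0,0,0]
}}

```text
time_s: 2.15
eef_pos: [0.5059, -0.3332, 0.1155]
tool_rot: [3.129, -0.271, 0.003]
force: [-0.3, -0.2, 0.1]
width: 0.506
grip_force: 0.0
```

Request:
{"api": "apply_moves", "payload": {
  "deltas": [1,0,0,0,0,0,0,1,0,0,0,0,0,0,1,0,0,0,0,0,0,1,0,0,0,0,0,0]
}}

```text
time_s: 2.65
eef_pos: [0.5061, -0.3329, 0.1151]
tool_rot: [3.129, -0.271, 0.003]
force: [-0.1, 1.5, 6.1]
width: 0.08
grip_force: 60.1
```

Request:
{"api": "apply_moves", "payload": {
  "deltas": [1,0,0,-0.1,0,0,0,1,0,0,-0.35,0,0,0,1,0,0,-0.65,0,0,0,1,0,0,-0.95,0,0,0,1,0,0,-0.95,0,0,0]
}}

```text
time_s: 3.28
eef_pos: [0.5063, -0.3331, 0.2608]
tool_rot: [3.127, -0.271, 0.008]
force: [0.1, -0.4, -2.6]
width: 0.08
grip_force: 58.8
```

```bash
python3 - <<'E'
from h import *
s=manip.get_state(); print(s["time_s"],s["eef_pos"],s["width"],s["force"])
A=R.from_rotvec(s["tool_rot"]).as_matrix(); print(A.round(3))
print(delta([.511,.18,.26],[.108,.994]))
c=manip.camera("wrist"); P=cloud(c); B=(P-s["eef_pos"])@A
m=(abs(B[...,1])<.02)&(B[...,2]>-.01)&(B[...,2]<.035)&(B[...,0]>-.05)&(B[...,0]<.1)
v,u=np.nonzero(m)
for r in range(v.min(),v.max()+1,8):
    b=B[r][m[r]]
    if len(b): print(r,b.mean(0).round(4))
cv2.imwrite("pics/w2.png",c["color"])
E
```

```text
3.275 [ 0.50634974 -0.33313413  0.26082369] 0.08047529569299106 [ 0.14655613 -0.42690617 -2.63494736]
[[ 0.985 -0.172  0.005]
 [-0.172 -0.985 -0.003]
 [ 0.006  0.003 -1.   ]]
(array([-0.5576, -3.3753, -0.0062]), array([ 0.0009, -0.0018, -0.0206]))
179 [0.0396 0.0023 0.0346]
187 [0.0394 0.0003 0.02  ]
195 [0.0396 0.0005 0.0069]
203 [ 0.0395  0.0005 -0.0039]
211 [ 0.0375  0.0005 -0.0079]
219 [ 0.0342  0.0007 -0.0081]
227 [ 0.0307  0.0005 -0.008 ]
235 [ 0.0272  0.0005 -0.0081]
243 [ 0.0237  0.0005 -0.0082]
251 [0.0155 0.0005 0.0006]
259 [0.0112 0.0005 0.001 ]
267 [ 0.0102  0.0004 -0.0041]
275 [ 0.0079  0.0005 -0.0068]
283 [ 0.0048  0.0005 -0.0082]
291 [ 0.0008  0.0005 -0.0082]
299 [-0.003   0.0005 -0.0085]
307 [-0.0072  0.0006 -0.0084]
315 [-0.0115  0.0007 -0.0084]
323 [-0.0157  0.0006 -0.0084]
331 [-0.0201  0.0006 -0.0083]
339 [-0.0247  0.0006 -0.0082]
347 [-0.0294  0.0006 -0.008 ]
```

View pics/w2.png

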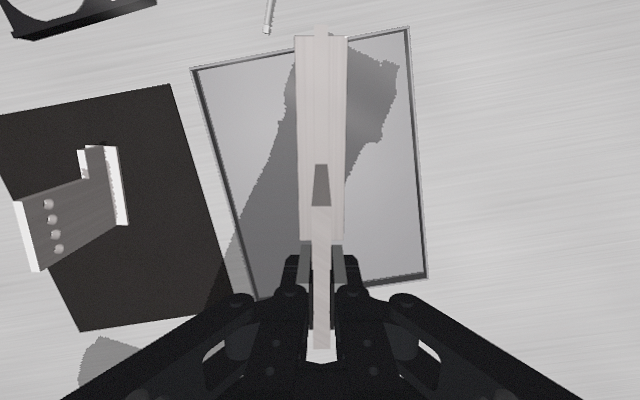

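The wrist view shows the bracket held straight and level, with its top edge at column 322, rows 207 to 348. I'll carry it towards the pin.

Request:
{"api": "apply_moves", "payload": {
  "deltas": [1,-0.03,-0.2,-0.1,0,0,0,1,-0.09,-0.55,-0.1,0,0,0,1,-0.15,-0.9,-0.1,0,0,0]
}}

```text
time_s: 3.7
eef_pos: [0.506, -0.1944, 0.2695]
tool_rot: [-3.129, 0.273, 0.004]
force: [0.6, -0.4, -1.6]
width: 0.08
grip_force: 58.9
```

Request:
{"api": "apply_moves", "payload": {
  "deltas": [1,-0.05,-0.3,0,0,0,0,1,-0.1,-0.6,0,0,0,0,1,-0.15,-0.9,0,0,0,0]
}}

```text
time_s: 4.08
eef_pos: [0.5047, -0.0722, 0.2696]
tool_rot: [-3.121, 0.232, 0.003]
force: [0.3, -0.8, -2.9]
width: 0.079
grip_force: 58.9
```

Request:
{"api": "apply_moves", "payload": {
  "deltas": [1,-0.05,-0.3,0,0,0,0,1,-0.1,-0.6,0,0,0,0,1,-0.15,-0.9,0,0,0,0]
}}

```text
time_s: 4.45
eef_pos: [0.4978, -0.0244, 0.2724]
tool_rot: [-3.088, 0.117, 0.0]
force: [-0.4, 0.2, -3.6]
width: 0.08
grip_force: 58.9
```

Request:
{"api": "apply_moves", "payload": {
  "deltas": [1,-0.05,-0.3,0.03,0,0,-0.01,1,-0.09,-0.55,0.06,0,0,-0.02,1,-0.107,-0.675,0.09,0,0,-0.02,1,-0.107,-0.675,0.09,0,0,-0.02,1,-0.107,-0.675,0.09,0,0,-0.02]
}}

```text
time_s: 5.08
eef_pos: [0.4913, 0.039, 0.2644]
tool_rot: [-3.062, -0.057, 0.001]
force: [0.1, -0.6, -3.4]
width: 0.08
grip_force: 59.0
```

```bash
python3 - <<'E'
from h import *
s=manip.get_state(); print(s["time_s"],s["eef_pos"],s["width"],s["force"])
for n in ("wrist","scene","top"):
    c=manip.camera(n); np.save(f"{n}3.npy",c,allow_pickle=True)
    if n=="wrist": cv2.imwrite("pics/w3.png",c["color"])
    P=cloud(c); B=(P-s["eef_pos"])@R.from_rotvec(s["tool_rot"]).as_matrix()
    x,y,z=P[...,0],P[...,1],P[...,2]
    m=(z>.15)&(z<.19)&(y>.21)&(y<.31)&(x>.5)&(x<.58); q=P[m]; b=B[m]; print(n,len(q), q.min(0).round(4),q.max(0).round(4))
    for a in np.arange(.225,.31,.004):
        k=abs(q[:,1]-a)<.002
        if k.sum()>2: print(a.round(3),k.sum(),"x",q[k,0].min().round(4),q[k,0].max().round(4),q[k,0].mean().round(4),"z",q[k,2].max().round(4),q[k,2].min().round(4))
E
```

```text
5.075 [0.49131708 0.03895606 0.26436949] 0.07998378406454265 [ 0.11947989 -0.59523618 -3.35854031]
wrist 472 [0.5392 0.2416 0.1689] [0.5471 0.2802 0.1787]
0.241 63 x 0.5394 0.5467 0.5432 z 0.1779 0.17
0.245 95 x 0.5394 0.5471 0.5433 z 0.1787 0.1689
0.249 34 x 0.5392 0.547 0.5433 z 0.1781 0.1742
0.253 43 x 0.5412 0.5461 0.5437 z 0.177 0.1739
0.257 37 x 0.541 0.546 0.5438 z 0.1777 0.1735
0.261 45 x 0.5414 0.5464 0.5442 z 0.1775 0.1726
0.265 39 x 0.5411 0.5464 0.544 z 0.1778 0.1738
0.269 43 x 0.5417 0.5467 0.5445 z 0.1776 0.174
0.273 39 x 0.5415 0.5466 0.5442 z 0.1778 0.1746
0.277 33 x 0.542 0.5471 0.5447 z 0.1769 0.1731
scene 127 [0.5379 0.2446 0.1708] [0.5488 0.3098 0.1788]
0.245 7 x 0.5392 0.5458 0.5423 z 0.1781 0.1741
0.249 11 x 0.5379 0.5454 0.5421 z 0.1783 0.1743
0.253 7 x 0.54 0.5437 0.5418 z 0.1767 0.1708
0.257 8 x 0.5396 0.5441 0.5421 z 0.1765 0.1719
0.261 6 x 0.5413 0.5443 0.5428 z 0.1763 0.1736
0.265 8 x 0.5403 0.5452 0.5431 z 0.177 0.1735
0.269 8 x 0.5408 0.5447 0.5431 z 0.178 0.1719
0.273 9 x 0.5415 0.5448 0.543 z 0.178 0.1728
0.277 6 x 0.5413 0.5458 0.5432 z 0.1763 0.1712

[... 372 characters left out ...]

top 65 [0.541  0.256  0.1689] [0.5471 0.3098 0.1771]
0.257 4 x 0.541 0.5451 0.5429 z 0.1771 0.1736
0.261 6 x 0.5413 0.5453 0.5431 z 0.1751 0.1689
0.265 5 x 0.5411 0.5449 0.5434 z 0.1753 0.1719
0.269 4 x 0.5426 0.545 0.5438 z 0.1758 0.1742
0.273 3 x 0.5426 0.545 0.5435 z 0.1757 0.1728
0.277 5 x 0.5427 0.5471 0.5448 z 0.177 0.1734
0.281 5 x 0.5426 0.5471 0.5448 z 0.1751 0.1722
0.285 6 x 0.5426 0.547 0.5447 z 0.1767 0.1729
0.289 4 x 0.5426 0.547 0.5452 z 0.1761 0.1729
0.293 7 x 0.5428 0.5466 0.5446 z 0.1771 0.171
0.297 4 x 0.5425 0.5463 0.544 z 0.1771 0.1725
0.301 5 x 0.5427 0.5467 0.545 z 0.1753 0.1719
0.305 4 x 0.5444 0.5468 0.5455 z 0.175 0.1729
0.309 3 x 0.5441 0.5466 0.545 z 0.1763 0.1734
```

View pics/w3.png

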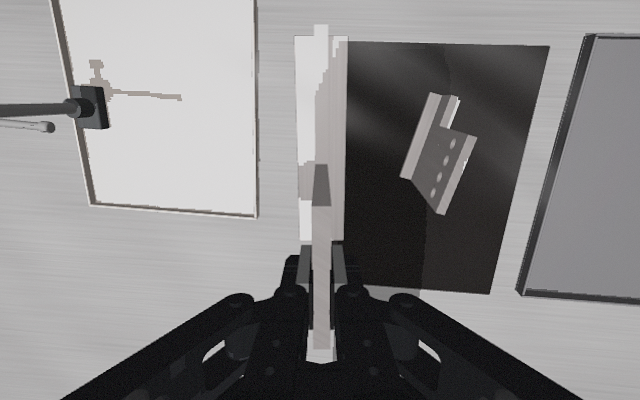

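The wrist view shows the bracket upright in the grip, but the pin (end at (50,127)) is still about 0.2 m to the left. The tool also appears to have tilted, so I'm checking the joints.

```bash
python3 - <<'E'
from h import *
s=manip.get_state(); print(s["joint_positions"].round(3),s["qd"].round(3)); A=R.from_rotvec(s["tool_rot"]).as_matrix(); print(A.round(3))
print(delta([.511,.18,.27],[.03,.9995]))
E
```

```text
[ 0.037 -0.046  0.067  1.683  0.079  3.141] [ 0.001 -0.    -0.002 -0.001  0.001 -0.002]
[[ 0.999  0.038 -0.002]
 [ 0.038 -0.996  0.079]
 [ 0.001 -0.079 -0.997]]
(array([ 0.1666, -0.9337,  0.0374]), array([-0.0252,  0.0005,  0.0215]))
```

Joint 6 is at its limit. A half turn of the bracket fits the same hole equally well, since the hole goes straight through, so I'll turn it about z the other way. First a small test turn.

Request:
{"api": "apply_moves", "payload": {
  "deltas": [1,0,0,0,-0.025,0,-0.03,1,0,0,0,-0.025,0,-0.08,1,0,0,0,-0.025,0,-0.08]
}}

```text
time_s: 5.6
eef_pos: [0.4912, 0.0395, 0.2645]
tool_rot: [-3.108, -0.452, -0.018]
force: [0.3, 0.4, -2.4]
width: 0.08
grip_force: 59.0
```

```bash
python3 - <<'E'
from h import *
s=manip.get_state(); print(s["joint_positions"].round(3),s["eef_pos"]); A=R.from_rotvec(s["tool_rot"]).as_matrix(); print(A.round(3))
E
```

```text
[ 8.000e-02 -5.500e-02  6.000e-02  1.675e+00  1.000e-03  2.933e+00] [0.49117664 0.03954786 0.2645264 ]
[[ 0.959  0.285  0.011]
 [ 0.285 -0.959  0.002]
 [ 0.011  0.001 -1.   ]]
```

Request:
{"api": "apply_moves", "payload": {
  "deltas": [1,0,0,0,0,0,-0.059,1,0,0,0,0,0,-0.118,1,0,0,0,0,0,-0.177,1,0,0,0,0,0,-0.236,1,0,0,0,0,0,-0.295]
}}

```text
time_s: 6.22
eef_pos: [0.4912, 0.0393, 0.2644]
tool_rot: [2.573, 1.794, 0.016]
force: [-0.3, 0.3, -2.7]
width: 0.081
grip_force: 58.9
```

Request:
{"api": "apply_moves", "payload": {
  "deltas": [1,0,0,0,0,0,-0.059,1,0,0,0,0,0,-0.118,1,0,0,0,0,0,-0.177,1,0,0,0,0,0,-0.236,1,0,0,0,0,0,-0.295]
}}

```text
time_s: 6.85
eef_pos: [0.4913, 0.0393, 0.2644]
tool_rot: [1.498, 2.752, 0.011]
force: [-0.3, 1.1, -2.2]
width: 0.084
grip_force: 58.9
```

Request:
{"api": "apply_moves", "payload": {
  "deltas": [1,0,0,0,0,0,-0.059,1,0,0,0,0,0,-0.118,1,0,0,0,0,0,-0.177,1,0,0,0,0,0,-0.236,1,0,0,0,0,0,-0.295]
}}

```text
time_s: 7.48
eef_pos: [0.4913, 0.0393, 0.2644]
tool_rot: [0.11, 3.129, 0.004]
force: [0.1, 0.1, -2.4]
width: 0.079
grip_force: 58.9
```

```bash
python3 - <<'E'
from h import *
s=manip.get_state(); print(s["joint_positions"].round(3),s["eef_pos"],s["force"]); A=R.from_rotvec(s["tool_rot"]).as_matrix(); print(A.round(4))
print(delta([.566,.20,.235],[.055,.9985]))
E
```

```text
[ 7.900e-02 -5.400e-02  6.000e-02  1.675e+00  1.000e-03  1.490e-01] [0.49130146 0.0393161  0.2644324 ] [ 0.10803171  0.09059607 -2.41565431]
[[-0.9975  0.0702  0.0108]
 [ 0.0702  0.9975  0.0022]
 [-0.0106  0.003  -0.9999]]
(array([-0.4194,  1.103 ,  0.204 ]), array([ 0.0009,  0.0034, -0.0049]))
```

Request:
{"api": "apply_moves", "payload": {
  "deltas": [1,-0.15,0.35,0.05,0,0.0034,-0.0049,1,-0.28,0.7,0.1,0,0.0034,-0.0049,1,-0.4,1,0.2,0,0.0034,-0.0049,1,-0.42,1,0.2,0,0.0034,-0.0049,1,-0.42,1,0.2,0,0.0034,-0.0049]
}}

```text
time_s: 8.1
eef_pos: [0.5651, 0.1844, 0.2353]
tool_rot: [-0.092, -3.14, -0.004]
force: [-0.5, -1.1, -3.1]
width: 0.083
grip_force: 59.6
```

```bash
cat > look.py <<'E'
from h import *
import sys
s=manip.get_state(); print(s["time_s"],s["eef_pos"].round(4),s["force"].round(2),s["joint_positions"].round(2))
A=R.from_rotvec(s["tool_rot"]).as_matrix(); print(A.round(4))
c=manip.camera("wrist"); cv2.imwrite(sys.argv[1],c["color"]); np.save("wl.npy",c,allow_pickle=True)
P=cloud(c); B=(P-s["eef_pos"])@A
m=(abs(B[...,1])<.012)&(B[...,2]>-.012)&(B[...,2]<.03)&(B[...,0]>-.05)&(B[...,0]<.1)
v,u=np.nonzero(m); b=B[m]; top=b[b[:,2]<-.004]; fr=b[(b[:,2]>0)&(b[:,0]>.035)]
print("plate: y",np.median(top[:,1]).round(4),"ztop",np.median(top[:,2]).round(4),"slope",np.polyfit(top[:,0],top[:,2],1)[0].round(4),"x edge",np.median(fr[:,0]).round(4) if len(fr) else 0)
x,y,z=P[...,0],P[...,1],P[...,2]
m=(z>.15)&(z<.19)&(y>.22)&(y<.33)&(x>.52)&(x<.57); q=P[m]
if len(q):
    print("pin",len(q),"tip y",np.percentile(q[:,1],1).round(4))
    for a in np.arange(.238,.32,.006):
        k=abs(q[:,1]-a)<.003
        if k.sum()>4: print(a.round(3),k.sum(),"x",np.percentile(q[k,0],[3,97]).round(4),q[k,0].mean().round(4),"z",np.percentile(q[k,2],[5,50,97]).round(4))
E
python3 look.py pics/w4.png
```

```text
8.1 [0.5651 0.1844 0.2353] [-0.5  -1.07 -3.05] [0.31 0.19 0.26 1.64 0.   0.37]
[[-9.983e-01  5.840e-02 -6.000e-04]
 [ 5.840e-02  9.983e-01  2.400e-03]
 [ 8.000e-04  2.400e-03 -1.000e+00]]
plate: y -0.0 ztop -0.0082 slope 0.0053 x edge 0.0385
pin 1566 tip y 0.2426
0.244 131 x [0.5393 0.5463] 0.5426 z [0.1723 0.1767 0.1784]
0.25 89 x [0.5396 0.546 ] 0.5429 z [0.1738 0.1759 0.178 ]
0.256 90 x [0.541  0.5463] 0.5433 z [0.1744 0.1758 0.1772]
0.262 87 x [0.5413 0.5466] 0.5436 z [0.1745 0.176  0.1773]
0.268 85 x [0.5417 0.5468] 0.5439 z [0.1744 0.1757 0.1773]
0.274 81 x [0.542  0.5464] 0.544 z [0.1745 0.176  0.1772]
0.28 87 x [0.5422 0.5468] 0.5442 z [0.1734 0.1759 0.1769]
0.286 88 x [0.5424 0.5472] 0.5445 z [0.1735 0.1756 0.1769]
0.292 92 x [0.5426 0.5478] 0.5448 z [0.1737 0.1757 0.1771]
0.298 99 x [0.5424 0.5479] 0.5448 z [0.1739 0.1757 0.1773]
0.304 102 x [0.5427 0.5483] 0.5453 z [0.1738 0.1758 0.1773]
0.31 98 x [0.5431 0.5486] 0.5455 z [0.1737 0.1758 0.1772]
0.316 91 x [0.5434 0.5491] 0.5459 z [0.1741 0.1757 0.1769]
```

View pics/w4.png

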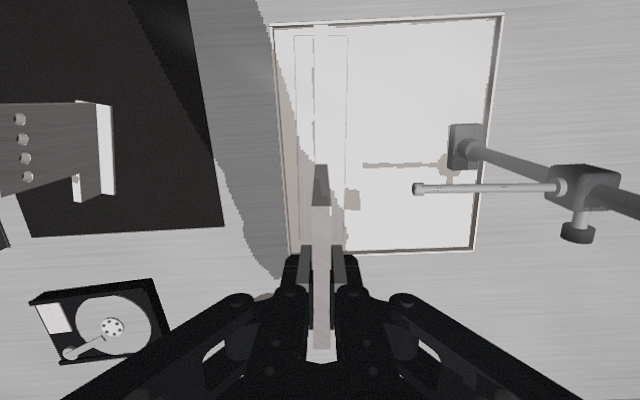

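The wrist view shows the bracket upright with the pin to its right: head at (418,188), clamp at (580,185). I'll line hole 4 up with the pin axis about 8 mm short of the tip.

```bash
python3 - <<'E'
from h import *
print(delta([.5708,.229,.190],[.046,.999]))
E
```

```text
(array([-0.0208,  0.3006,  0.3067]), array([ 0.0009,  0.    , -0.004 ]))
```

Request:
{"api": "apply_moves", "payload": {
  "deltas": [1,-0.021,0.05,0.15,0.001,0,-0.004,1,-0.021,0.1,0.305,0.001,0,-0.004,1,-0.021,0.2,0.305,0.001,0,-0.004,1,-0.021,0.3,0.305,0.001,0,-0.004,1,-0.021,0.3,0.305,0.001,0,-0.004]
}}

```text
time_s: 8.78
eef_pos: [0.571, 0.2309, 0.1912]
tool_rot: [0.067, 3.139, 0.001]
force: [-0.6, -0.3, -2.4]
width: 0.081
grip_force: 59.6
```

```bash
python3 look.py pics/w5.png; python3 - <<'E'
import cv2
a=cv2.imread("pics/w5.png")[140:300,260:480]; cv2.imwrite("pics/w5c.png",cv2.resize(a,None,fx=3.5,fy=3.5,interpolation=cv2.INTER_CUBIC))
E
```

```text
8.775 [0.571  0.2309 0.1912] [-0.6  -0.31 -2.38] [ 0.38  0.23  0.22  1.56 -0.    0.43]
[[-9.991e-01  4.250e-02  1.600e-03]
 [ 4.250e-02  9.991e-01  6.000e-04]
 [-1.500e-03  6.000e-04 -1.000e+00]]
plate: y -0.0 ztop -0.0082 slope 0.0051 x edge 0.0385
pin 3212 tip y 0.2219
0.238 212 x [0.5324 0.5615] 0.5528 z [0.1604 0.1825 0.1897]
0.244 307 x [0.5392 0.5657] 0.5527 z [0.1752 0.1781 0.189 ]
0.25 171 x [0.5395 0.5656] 0.5449 z [0.1741 0.1764 0.1875]
0.256 139 x [0.5411 0.5458] 0.5431 z [0.174  0.1759 0.1774]
0.262 140 x [0.5412 0.5461] 0.5433 z [0.1745 0.1758 0.1771]
0.268 140 x [0.5415 0.5463] 0.5436 z [0.1741 0.1759 0.1773]
0.274 138 x [0.5419 0.5465] 0.5439 z [0.1739 0.1759 0.1774]
0.28 141 x [0.542  0.5467] 0.5441 z [0.1741 0.1759 0.1771]
0.286 136 x [0.5424 0.547 ] 0.5444 z [0.174  0.1759 0.1772]
0.292 137 x [0.5425 0.5472] 0.5446 z [0.1739 0.1759 0.1775]
0.298 145 x [0.5429 0.5475] 0.5449 z [0.1741 0.1759 0.1773]
0.304 135 x [0.543  0.5477] 0.5452 z [0.1741 0.1759 0.1771]
0.31 141 x [0.5434 0.5478] 0.5453 z [0.1738 0.1759 0.1773]
0.316 140 x [0.5437 0.5481] 0.5457 z [0.1737 0.176  0.1771]
```

View pics/w5c.png

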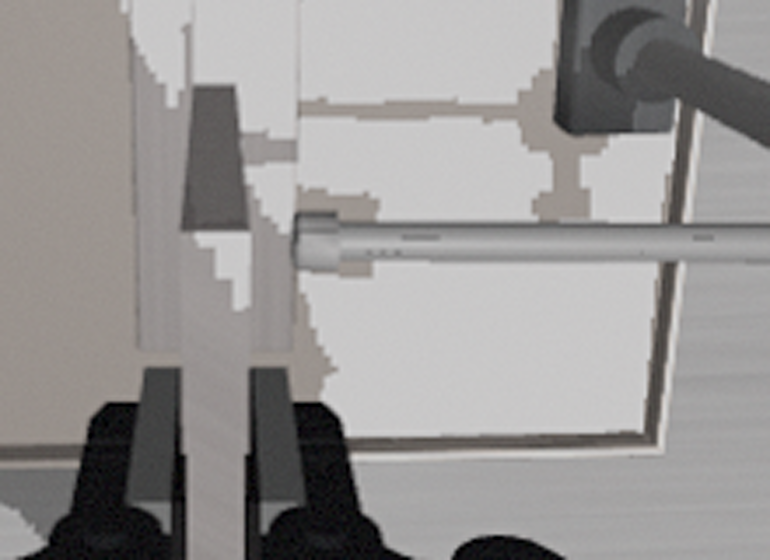

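The crop shows the pin head at (318,242), just right of the plate, with the pin square to it and at about hole 4's height. I'll apply the 0.6 mm height trim and advance in small steps.

Request:
{"api": "apply_moves", "payload": {
  "deltas": [1,-0.002,0.01,0.004,0,0,0,1,-0.002,0.02,0.004,0,0,0,1,-0.002,0.03,0.004,0,0,0,1,-0.002,0.03,0.004,0,0,0]
}}

```text
time_s: 9.32
eef_pos: [0.5712, 0.2342, 0.1893]
tool_rot: [-0.068, -3.141, 0.0]
force: [0.1, 0.0, -2.4]
width: 0.084
grip_force: 59.6
```

Request:
{"api": "apply_moves", "payload": {
  "deltas": [1,0,0.005,0,0,0,0,1,0,0.01,0,0,0,0,1,0,0.01,0,0,0,0]
}}

```text
time_s: 9.7
eef_pos: [0.5713, 0.2358, 0.1892]
tool_rot: [-0.068, -3.141, 0.0]
force: [-0.2, -0.4, -2.7]
width: 0.083
grip_force: 59.6
```

Request:
{"api": "apply_moves", "payload": {
  "deltas": [1,0,0.005,0,0,0,0,1,0,0.01,0,0,0,0,1,0,0.01,0,0,0,0]
}}

```text
time_s: 10.07
eef_pos: [0.5713, 0.2373, 0.1892]
tool_rot: [-0.068, -3.141, 0.0]
force: [0.8, 1.0, -2.7]
width: 0.082
grip_force: 59.6
```

Request:
{"api": "apply_moves", "payload": {
  "deltas": [1,0,-0.007,0,0,0,0,1,0,-0.007,-0.009,0,0,0,1,0,-0.007,-0.009,0,0,0,1,0,0,-0.009,0,0,0,1,0,0,-0.009,0,0,0]
}}

```text
time_s: 10.7
eef_pos: [0.5713, 0.2373, 0.1906]
tool_rot: [-0.068, -3.141, 0.0]
force: [-0.6, -0.5, -3.5]
width: 0.081
grip_force: 59.6
```

Request:
{"api": "apply_moves", "payload": {
  "deltas": [1,0,0.005,0,0,0,0,1,0,0.01,0,0,0,0,1,0,0.01,0,0,0,0]
}}

```text
time_s: 11.08
eef_pos: [0.5714, 0.2388, 0.1906]
tool_rot: [-0.068, -3.141, 0.0]
force: [0.5, -0.1, -3.2]
width: 0.077
grip_force: 59.6
```

Request:
{"api": "apply_moves", "payload": {
  "deltas": [1,0,0.005,0,0,0,0,1,0,0.01,0,0,0,0,1,0,0.01,0,0,0,0]
}}

```text
time_s: 11.45
eef_pos: [0.5715, 0.2403, 0.1906]
tool_rot: [-0.068, -3.141, 0.0]
force: [-0.1, -0.3, -2.6]
width: 0.082
grip_force: 59.6
```

Request:
{"api": "apply_moves", "payload": {
  "deltas": [1,0,0.005,0,0,0,0,1,0,0.01,0,0,0,0,1,0,0.01,0,0,0,0]
}}

```text
time_s: 11.82
eef_pos: [0.5715, 0.2418, 0.1906]
tool_rot: [-0.068, -3.141, 0.0]
force: [-0.1, 1.0, -4.0]
width: 0.081
grip_force: 59.6
```

```bash
python3 look.py pics/w6.png | head -6; python3 - <<'E'
import cv2
a=cv2.imread("pics/w6.png")[160:270,280:430]; cv2.imwrite("pics/w6c.png",cv2.resize(a,None,fx=5,fy=5,interpolation=cv2.INTER_CUBIC))
E
```

```text
11.825 [0.5715 0.2418 0.1906] [-0.06  1.01 -4.01] [ 0.4   0.24  0.24  1.57 -0.    0.44]
[[-9.991e-01  4.340e-02 -2.000e-04]
 [ 4.340e-02  9.991e-01 -3.000e-04]
 [ 2.000e-04 -3.000e-04 -1.000e+00]]
plate: y -0.0 ztop -0.0082 slope 0.0051 x edge 0.0385
pin 3330 tip y 0.2266
```

View pics/w6c.png

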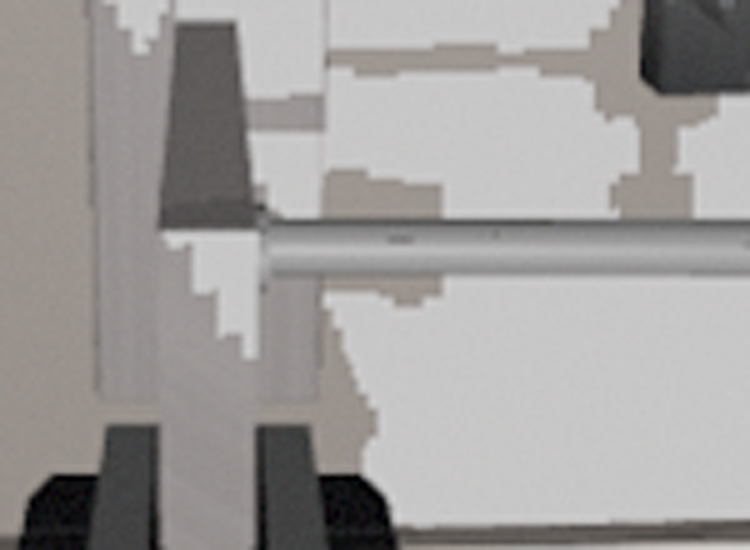

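The crop shows the pin's head nearly swallowed by the plate, with only a sliver left at (262,250), and the force is still low. I'll continue along the pin.

Request:
{"api": "apply_moves", "payload": {
  "deltas": [1,0,0.005,0,0,0,0,1,0,0.01,0,0,0,0,1,0,0.015,0,0,0,0,1,0,0.015,0,0,0,0]
}}

```text
time_s: 12.38
eef_pos: [0.5716, 0.2441, 0.1906]
tool_rot: [-0.068, -3.141, 0.0]
force: [0.2, 0.3, -3.2]
width: 0.079
grip_force: 59.6
```

Request:
{"api": "apply_moves", "payload": {
  "deltas": [1,0,0.006,0,0,0,0,1,0,0.012,0,0,0,0,1,0,0.018,0,0,0,0,1,0,0.024,0,0,0,0,1,0,0.024,0,0,0,0]
}}

```text
time_s: 13.0
eef_pos: [0.5718, 0.2477, 0.1906]
tool_rot: [-0.068, -3.141, 0.0]
force: [-0.3, 0.7, -3.3]
width: 0.081
grip_force: 59.6
```

Request:
{"api": "apply_moves", "payload": {
  "deltas": [1,0,0.015,0,0,0,0,1,0,0.03,0,0,0,0,1,0,0.045,0,0,0,0,1,0,0.06,0,0,0,0,1,0,0.06,0,0,0,0]
}}

```text
time_s: 13.62
eef_pos: [0.5721, 0.2568, 0.1905]
tool_rot: [-0.068, -3.141, 0.0]
force: [0.2, 0.6, -2.8]
width: 0.084
grip_force: 59.6
```

Request:
{"api": "apply_moves", "payload": {
  "deltas": [1,0,0.015,0,0,0,0,1,0,0.03,0,0,0,0,1,0,0.045,0,0,0,0,1,0,0.06,0,0,0,0,1,0,0.06,0,0,0,0]
}}

```text
time_s: 14.25
eef_pos: [0.5726, 0.2657, 0.1906]
tool_rot: [-0.068, -3.141, 0.0]
force: [0.7, -0.7, -3.1]
width: 0.082
grip_force: 59.6
```

```bash
python3 look.py pics/w7.png | grep -v "^0.2[4-9]"; python3 - <<'E'
import cv2
a=cv2.imread("pics/w7.png")[140:300,220:420]; cv2.imwrite("pics/w7c.png",cv2.resize(a,None,fx=3.5,fy=3.5,interpolation=cv2.INTER_CUBIC))
E
```

```text
14.25 [0.5726 0.2657 0.1906] [ 0.66 -0.66 -3.13] [ 0.43  0.27  0.27  1.57 -0.    0.48]
[[-9.991e-01  4.330e-02 -1.000e-04]
 [ 4.330e-02  9.991e-01 -3.000e-04]
 [ 1.000e-04 -3.000e-04 -1.000e+00]]
plate: y 0.0 ztop -0.0081 slope 0.0051 x edge 0.0386
pin 3253 tip y 0.2438
0.304 152 x [0.5431 0.5482] 0.5453 z [0.1735 0.1757 0.1771]
0.31 152 x [0.5434 0.5484] 0.5455 z [0.1735 0.1758 0.1772]
0.316 152 x [0.5438 0.5488] 0.5458 z [0.1732 0.1758 0.1772]
```

View pics/w7c.png

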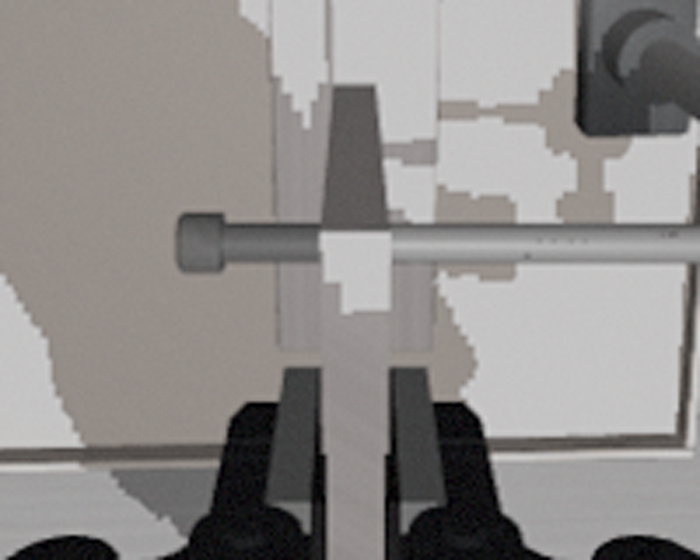

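The crop shows the plate past the head (200,242), sitting on the thin shank by the hole nearest the toe. I'll lower gently until the pin takes the weight.

Request:
{"api": "apply_moves", "payload": {
  "deltas": [1,0,0,0.004,0,0,0,1,0,0,0.008,0,0,0,1,0,0,0.012,0,0,0,1,0,0,0.012,0,0,0,1,0,0,0.012,0,0,0]
}}

```text
time_s: 14.92
eef_pos: [0.5726, 0.2655, 0.1888]
tool_rot: [-0.068, -3.141, 0.0]
force: [-0.4, -0.7, -3.3]
width: 0.082
grip_force: 59.6
```

Request:
{"api": "apply_moves", "payload": {
  "deltas": [1,0,0,0.002,0,0,0,1,0,0,0.003,0,0,0,1,0,0,0.003,0,0,0]
}}

```text
time_s: 15.3
eef_pos: [0.5726, 0.2656, 0.1883]
tool_rot: [-0.068, -3.141, 0.0]
force: [-0.4, -0.3, -2.5]
width: 0.078
grip_force: 59.6
```

Request:
{"api": "apply_moves", "payload": {
  "deltas": [1,0,0,0.002,0,0,0,1,0,0,0.003,0,0,0,1,0,0,0.003,0,0,0]
}}

```text
time_s: 15.68
eef_pos: [0.5726, 0.2656, 0.1879]
tool_rot: [-0.068, -3.141, 0.0]
force: [0.5, -0.1, -3.1]
width: 0.081
grip_force: 59.6
```

Request:
{"api": "apply_moves", "payload": {
  "deltas": [1,0,0,0.001,0,0,0,1,0,0,0.002,0,0,0,1,0,0,0.002,0,0,0]
}}

```text
time_s: 16.05
eef_pos: [0.5726, 0.2655, 0.1877]
tool_rot: [0.068, 3.141, -0.0]
force: [0.7, -0.9, -1.8]
width: 0.081
grip_force: 59.8
```

Request:
{"api": "apply_moves", "payload": {
  "deltas": [1,0,0,0.001,0,0,0,1,0,0,0.001,0,0,0,1,0,0,0.001,0,0,0]
}}

```text
time_s: 16.42
eef_pos: [0.5726, 0.2656, 0.1876]
tool_rot: [0.068, 3.141, -0.0]
force: [-0.4, -0.8, -1.4]
width: 0.079
grip_force: 59.9
```

Request:
{"api": "apply_moves", "payload": {
  "deltas": [1,0,0,0.001,0,0,0,1,0,0,0.001,0,0,0,1,0,0,0.001,0,0,0]
}}

```text
time_s: 16.8
eef_pos: [0.5726, 0.2656, 0.1874]
tool_rot: [0.068, 3.141, -0.0]
force: [0.5, -0.8, -0.0]
width: 0.082
grip_force: 60.0
```

The pin now carries the weight, so I'm opening the gripper.

Request:
{"api": "apply_moves", "payload": {
  "deltas": [0.9,0,0,0,0,0,0,0.85,0,0,0,0,0,0,0.75,0,0,0,0,0,0,0.65,0,0,0,0,0,0,0.55,0,0,0,0,0,0]
}}

```text
time_s: 17.42
eef_pos: [0.5726, 0.2656, 0.1873]
tool_rot: [-0.068, -3.141, 0.0]
force: [-0.8, 0.9, 0.3]
width: 0.45
grip_force: 0.0
```

```bash
python3 - <<'E'
from h import *
s=manip.get_state(); A=R.from_rotvec(s["tool_rot"]).as_matrix(); print(s["eef_pos"],s["force"].round(2),s["width"])
c=manip.camera("wrist"); P=cloud(c); B=(P-s["eef_pos"])@A
m=(abs(B[...,1])<.012)&(B[...,2]>-.012)&(B[...,2]<.03)&(B[...,0]>-.05)&(B[...,0]<.1)
b=B[m]; top=b[b[:,2]<0]; print(np.median(top,0).round(4),np.polyfit(top[:,0],top[:,2],1),np.polyfit(top[:,0],top[:,1],1))
E
```

```text
[0.5725687  0.26557137 0.18732193] [-0.78  0.86  0.27] 0.44960608846257877
[ 0.0092 -0.0004 -0.0079] [-0.00093349 -0.00772736] [-0.00352464 -0.00025122]
```

Released, and the bracket hangs level and central between the open fingers. I'll retreat straight up.

Request:
{"api": "apply_moves", "payload": {
  "deltas": [0.55,0,0,-0.05,0,0,0,0.55,0,0,-0.15,0,0,0,0.55,0,0,-0.35,0,0,0,0.55,0,0,-0.6,0,0,0,0.55,0,0,-0.6,0,0,0]
}}

```text
time_s: 18.1
eef_pos: [0.5733, 0.2659, 0.2819]
tool_rot: [0.068, 3.135, 0.004]
force: [-0.1, 0.6, -1.2]
width: 0.45
grip_force: 0.0
```

Request:
{"api": "apply_moves", "payload": {
  "deltas": [0.55,0,0,0,0,0,0,0.55,0,0,0,0,0,0,0.55,0,0,0,0,0,0,0.55,0,0,0,0,0,0,0.55,0,0,0,0,0,0]
}}

```text
time_s: 18.73
eef_pos: [0.5725, 0.2656, 0.2772]
tool_rot: [-0.068, -3.141, 0.001]
force: [0.5, 0.8, -0.4]
width: 0.454
grip_force: 0.0
```

```bash
python3 - <<'E'
from h import *
r=[]
s=manip.get_state(); print(s["time_s"],s["eef_pos"],s["force"].round(2))
c0=manip.camera("wrist")
for c in (c0,manip.camera("wrist")):
    P=cloud(c); q=P[(P[...,2]>.19)&(P[...,2]<.21)&(P[...,0]>.5)&(P[...,0]<.63)&(P[...,1]>.255)&(P[...,1]<.285)]
    print(len(q),q.min(0).round(4),q.max(0).round(4),np.median(q,0).round(4),"slope",np.polyfit(q[:,0],q[:,2],1)[0].round(4),"yaw",np.polyfit(q[:,0],q[:,1],1)[0].round(4))
cv2.imwrite("pics/end.png",manip.camera("scene")["color"][200:400,300:560])
E
```

```text
18.725 [0.57254065 0.26558093 0.27715959] [ 0.54  0.79 -0.4 ]
1099 [0.5342 0.2606 0.1904] [0.6049 0.2708 0.1976] [0.566  0.2656 0.195 ] slope -0.0177 yaw -0.0429
1094 [0.5341 0.2605 0.1903] [0.6048 0.2708 0.1976] [0.5662 0.2656 0.1951] slope -0.0186 yaw -0.0451
```

View pics/end.png

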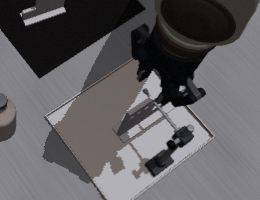

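The scene crop shows the bracket hanging from the pin around (150,110), clear of the gripper. It is at rest and tilted only about 0.02 rad, so I'm handing in.

```bash
python3 -c "
from cell import manip
print(manip.hand_in())"
```

```text
the job is handed in; nothing more can be done
None
```

I hung the long bracket on the pin's shank by hole 4, about 25 mm past the tip; at the last look it was at rest about 0.02 rad from level with the gripper clear, and I handed it in at about 19 s (no verdict was returned).

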